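# Put a marker cone away on its stack in the records store

## Robot

A 7-joint arm with a two-finger parallel gripper is mounted at the origin on the work surface. World frame = base frame: x ahead of the robot, y to its left, z up, the work surface at z = 0. Lengths are in m, angles in degrees, forces in N, time in s.
With the tool pointing down it reaches from about 0.425 to 0.875 m from the base axis. Payload 4.7 kg.
Tool frame: the origin (TCP) lies midway between the tips of the shut fingers; the grasp point (between the pads) lies 19 mm behind it; z points along the fingers, y is the line along which they close (so a half turn about z gives the same grasp; the last joint's range is limited). The gripper opens to 87 mm and grips with 3 to 60 N. Pads are 19 mm wide; open, the fingers measure 117 mm over their backs; the gripper's body (75 mm by 190 mm) begins 51 mm behind the grasp point.
Start: joints at [64.807, 18.392, -4.016, 83.108, 1.295, 78.541, -3.26], TCP at [0.285, -0.584, 0.183] pointing down, gripper open.
Joint ranges: [-163.93, 163.93], [-17.29, 119.83], [-79.2, 71.16], [3.27, 140.29], [-89.18, 269.18], [5.43, 117.66], [-154.24, 154.24]. Speed limits (degrees/s): [147.25, 147.25, 180, 180, 180, 180, 180].

## Interface

Orientations are given as [roll, pitch, yaw] about the fixed x, y, z axes, in that order (R = Rz(yaw) Ry(pitch) Rx(roll)).
In Python, from cell import env gives the robot as it stands. The module is installed in compiled form; this text tells all that it offers.
- The arm moves only by the tool step_arm, never from a script. Its argument "rows" is a list of rows, each an object with "angular": the turn, a rotation vector about the tool's x, y, z in units of pi rad (1.0 is pi rad), a list of three; "slide": the shift along the tool's x, y, z in units of 500 mm (1.0 is 500 mm), a list of three; "jaw": the opening, from 0 (shut) to 1 (fully open). A call has 1 to 10 rows; each row shifts and turns the commanded pose from where the row before left it, along the tool's axes as they then stand; what a row does not reach is not made up. A row lasts 1/8 s, in which the tool goes at most 62.5 mm and 10.7 degrees, less where a joint would pass 70% of its speed; a pose out of reach is approached as far as the arm can. A call with a number of a shift or a turn outside -1 to 1 is refused whole. A call with a gripper value outside its range is refused whole. The fingers move at their own pace and stop on an object; "newtons" is the grip in N (left out, the last holds). Time passes only in rows, so rows that do not move let the fingers close. It gives the time, the measured TCP pose, the force, the opening and the grip force at its end, in the units of the state.
- env.get_obs(): the state, without advancing time (a new reading comes with each control period).
- env.read_camera(name): name is "side" or "top"; returns the picture (420x560x3 uint8, red, green, blue); there is no depth.
- env.camera_info(name): a dict with "fx", "fy", "cx", "cy" (pixels), "k1" (the pictures are not rectified: a ray, as slopes to the right and down, at radius r is drawn at 1 + k1 r^2 times it, then the intrinsics apply), "R" (3x3) and "t" (3): a world point X has camera coordinates R X + t. Camera axes: x right, y down, z forward; pixel columns grow to the right and rows downward; lengths in m; the calibration is good to about 2 mm. A picture is of the moment at which its call begins. camera_info takes no time and is no camera call.
- env.sign_off(): hands the job in; it is judged then, once.
The state is a dict: "time_s": time; "qpos": joint angles; "joint_velocities": joint speeds; "effort": joint torques, N m; "tool_pos": TCP position; "tool_rot": TCP orientation; "force": force on the tool from outside, world axes, zero at the start; "wrist_torque": the same for the moment, N m; "grip_width": finger opening in m; "grasp_force": force on a finger pad.
Only numpy, scipy, OpenCV 4.12 (cv2) and the standard library are available. Lean on these libraries where they do the work, as an engineer would, in place of code of your own. Each camera call takes 0.05 s, during which the arm holds its last target. There are 200 camera calls.

## Task

Pick up the single orange marker cone and lower it upright over the stack of orange cones on the black rubber base, so that it nests on them loosely. Bring it down gently with the gripper, do not drop it from a height, and let go as it comes to rest: do not press it down, or the cones wedge and jam. Leave the yellow cone and the roll of tape where they are, and do not shove the stack about.

Things in the scene. Friction and masses are not known exactly. Their poses are not given: they have to be found in the camera images.
- orange_cone: the loose orange plastic marker cone with a white band, standing on the table, about 0.12 kg. Hollow, open at both ends: 140 mm high, outer diameter 84 mm at the bottom tapering straight to 28 mm at the top, wall 3 mm; round foot flange 104 mm across, 4 mm thick. Stiff: grip it near the top from above (40 mm across at 110 mm height). Origin: centre of its underside; z up its axis.
- cone_stack: two nested orange cones of that size and look, fixed together on a black rubber base 130 x 130 x 12 mm; 0.9 kg, standing unfastened on the table. Origin: centre of the underside of the base; z up the cones' axis. Upper flange underside at 27 mm, tip at 167 mm above the origin. A cone nested loosely on it rests with its underside about 45 mm above the origin, upright on the same axis.
- yellow_cone: bystander: a single loose cone of the same size and shape as the orange one, yellow with a black band, standing on the table. Origin: centre of its underside; z up. To be left alone.
- tape_roll: bystander: a roll of tan packing tape lying flat, 90 mm outer diameter, 68 mm hole, 48 mm high, about 0.2 kg. Origin: centre of its underside; z up. To be left alone.

How it is judged (in metres and radians):
On the way:
1. the gripper holds the orange cone upright over the stack, lowered to within 40 mm of its resting height (z of orange_cone in the frame of cone_stack below 0.085 m and horizontal distance between orange_cone and cone_stack below 0.02 m and angle between orange_cone's own z axis and vertical below 0.26 rad and contact force between the fingers and orange_cone above 0.5 N), for 0.1 s.
At the end, for the whole second after the job is handed in: Orange cone released, at rest on the stack, underside 33 to 60 mm above the underside of the stack base, within 15 mm of its axis, within 10 degrees of upright; stack upright on the table, moved under 50 mm; yellow cone (upright) and tape moved under 30 mm (z of orange_cone in the frame of cone_stack between 0.033 and 0.06 m and horizontal distance between orange_cone and cone_stack below 0.015 m and angle between each of orange_cone, yellow_cone's own z axis and vertical below 0.18 rad and angle between cone_stack's own z axis and vertical below 0.1 rad and height (world z) of cone_stack below 0.015 m and linear speed of orange_cone below 0.03 m/s and distance of cone_stack from where it was at the start of the episode below 0.05 m and distance of each of yellow_cone, tape_roll from where it was at the start of the episode below 0.03 m); the robot touches nothing.
It fails at once if the gripper presses the orange cone onto the stack so hard that it wedges (contact forces over 45 N in sum, about 25 to 30 N of downward push) (contact force between orange_cone and cone_stack above 45 N and contact force between the fingers and orange_cone above 1 N).
It fails at once if the yellow cone moved more than 30 mm or tipped (distance of yellow_cone from where it was at the start of the episode above 0.03 m or angle between yellow_cone's own z axis and vertical above 0.35 rad).
It fails at once if the tape roll moved more than 30 mm (distance of tape_roll from where it was at the start of the episode above 0.03 m).
It fails at once if the stack shoved more than 50 mm or tipped (distance of cone_stack from where it was at the start of the episode above 0.05 m or angle between cone_stack's own z axis and vertical above 0.35 rad).
It also fails if it takes over 48 s, if anything falls off the work surface, if the arm or the gripper's body presses on something with over 40 N, if the wrist force passes 120 N, or if a joint passes its speed limit or range.

## Working session

There is one attempt and no reset: what is moved stays moved. The work goes in short steps, Python scripts to look and compute and a tool call to move; the robot and the scene stay as the last step left them, time stands still between calls to the robot, and variables do not carry over. Pictures are saved under pics/ and viewed, at most 10 in all, crops included, and the job is handed in when it is done.

Besides the shell and the picture viewer there is one more tool, called after "Call:" as name(argument=value, ...), one argument or row to a line, values as JSON. step_arm: Moves the arm, as the interface text tells. Shifts and turns lie within -1 to 1; 1 stands for 500 mm of shift or pi rad of turn. Its arguments: {"type":"object","properties":{"rows":{"type":"array"},"newtons":{"type":"number"}},"required":["rows"]}

```bash
mkdir -p pics
python3 - <<'E'
from cell import env
import cv2
for n in("top","side"):
    im=env.read_camera(n); cv2.imwrite(f"pics/{n}0.png",im[:,:,::-1])
    i=env.camera_info(n); print(n,{k:(v.tolist() if hasattr(v,'tolist') else v) for k,v in i.items()})
o=env.get_obs();print(o)
E
```

```text
top {'fx': 498.3783156801206, 'fy': 498.3783156801206, 'cx': 280.82493839069286, 'cy': 208.91598776240565, 'k1': -0.043908663631502524, 'R': [[-0.01147702481804784, -0.9997687055090232, 0.018188276062835036], [-0.9874753016224808, 0.008469744522554648, -0.1575461586752064], [0.1573556690650723, -0.019768634564244426, -0.9873441114933276]], 't': [0.017404215164657386, 0.5385393657946214, 0.8241110005887818]}
side {'fx': 449.7156842327885, 'fy': 449.7156842327885, 'cx': 281.40199354973663, 'cy': 215.80962477422716, 'k1': -0.0669411154396993, 'R': [[-0.9968669627302846, -0.0759209654791834, -0.02218705968816994], [-0.02968037521868849, 0.6190575581832357, -0.7847845659689592], [0.07331666893534947, -0.7816672864185367, -0.6193713905237357]], 't': [0.5530907827068142, 0.05637382394876672, 0.8819134945306267]}
{'time_s': 0.1, 'qpos': array([64.80850419, 18.43430832, -4.01670506, 83.16807217,  1.29467153,
       78.54079609, -3.26069844]), 'joint_velocities': array([-0.12272409, -0.04956927,  0.11472792, -0.10224249, -0.16671825,
       -0.07559607,  0.00158574]), 'effort': array([ 6.66454889e-05, -4.92571163e+01, -4.05782517e-01, -3.13395560e+01,
       -6.42432296e-02,  3.95049923e-02,  9.58737337e-05]), 'tool_pos': array([ 0.28465327, -0.58372878,  0.18197541]), 'tool_rot': array([-1.79902042e+02,  4.78237157e-03,  2.60014477e+01]), 'force': array([ 0.68976409,  0.02233206, -0.41488621]), 'wrist_torque': array([ 0.03154752,  0.00420565, -0.05871821]), 'grasp_force': 0.0, 'grip_width': 0.08673005386404663}
```

View pics/top0.png

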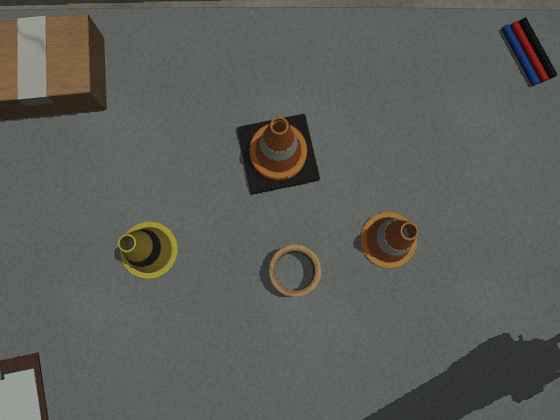

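View pics/side0.png

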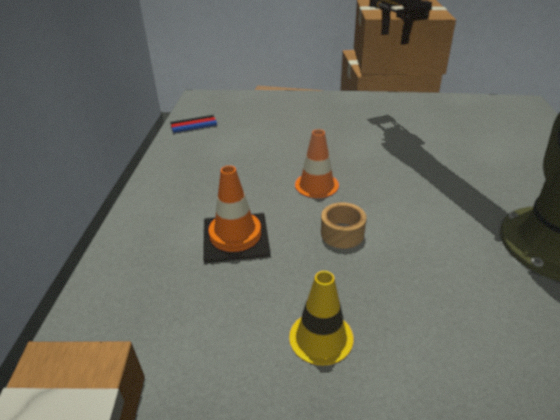

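The top view shows the loose cone with its flange at about (389,240) and tip at (409,231). The stack's flange is at (278,150) with its tip at (279,126), yellow is at (149,249) and the tape at (295,271). The side view agrees: loose cone (317,165), stack (235,210).

```bash
cat > h.py <<'E'
import numpy as np, cv2
from scipy.optimize import least_squares
from cell import env
def cast(n,px,z):
    i=env.camera_info(n);R=np.array(i['R']);t=np.array(i['t'])
    K=np.array([[i['fx'],0,i['cx']],[0,i['fy'],i['cy']],[0,0,1]])
    s=cv2.undistortPoints(np.float64(px).reshape(-1,1,2),K,np.array([i['k1'],0,0,0,0])).reshape(-1,2)
    # model uses undistorted r: same as OpenCV
    d=np.c_[s,np.ones(len(s))]@R; c=-R.T@t
    return (c+d*((z-c[2])/d[:,2])[:,None])[:,:2]
def proj(n,X):
    i=env.camera_info(n);K=np.array([[i['fx'],0,i['cx']],[0,i['fy'],i['cy']],[0,0,1]])
    return cv2.projectPoints(np.float64(X).reshape(-1,1,3),cv2.Rodrigues(np.array(i['R']))[0],np.float64(i['t']),K,np.array([i['k1'],0,0,0,0]))[0].reshape(-1,2)
def circ(n,im,near,z,r,hue=(4,14),smin=120,x0=None):
    h=cv2.cvtColor(im,cv2.COLOR_RGB2HSV)
    m=cv2.inRange(h,(hue[0],smin,50),(hue[1],255,255))
    m=cv2.morphologyEx(m,cv2.MORPH_CLOSE,np.ones((13,13)))
    cs=cv2.findContours(m,cv2.RETR_EXTERNAL,cv2.CHAIN_APPROX_NONE)[0]
    cs=[c for c in cs if cv2.contourArea(c)>150]
    c=max(cs,key=lambda c:cv2.pointPolygonTest(c,near,True))
    P=cast(n,c.reshape(-1,2),z)
    x0=P.mean(0) if x0 is None else x0
    f=lambda x:np.hypot(*(P-x).T)-r
    s=least_squares(f,x0,loss='cauchy',f_scale=.002)
    return s.x,np.mean(abs(f(s.x))<.003)
E
python3 - <<'E'
from h import *
T=env.read_camera("top");S=env.read_camera("side")
for nm,pt,ps,z,hu,tip in(("loose",(389,240),(317,180),.003,(3,16),(409,231)),("stack",(278,150),(235,225),.030,(3,16),(279,126)),("yellow",(149,249),(322,330),.003,(20,35),(127,242))):
    a,q=circ("top",T,pt,z,.052,hu); b,q2=circ("side",S,ps,z,.052,hu,x0=a)
    print(nm,a.round(4),round(q,2),b.round(4),round(q2,2),"tip",cast("top",[tip],.167 if nm=="stack" else .14).round(4))
print("tape",cast("top",[(295,271)],.048))
E
```

```text
loose [ 0.4878 -0.1836] 0.97 [ 0.4853 -0.1834] 0.28 tip [[ 0.487  -0.1833]]
stack [0.6473 0.0156] 0.88 [0.6432 0.034 ] 0.57 tip [[0.6472 0.0158]]
yellow [0.4736 0.2505] 0.93 [0.4721 0.2493] 0.57 tip [[0.4741 0.2488]]
tape [[ 0.43097678 -0.01071543]]
```

Call:
step_arm(
  rows=[
    {"angular":[0,0,0],"slide":[0.07,-0.053,0],"jaw":1},
    {"angular":[0,0,0],"slide":[0.07,-0.053,0],"jaw":1},
    {"angular":[0,0,0],"slide":[0.07,-0.053,0],"jaw":1},
    {"angular":[0,0,0],"slide":[0.07,-0.053,0],"jaw":1},
    {"angular":[0,0,0],"slide":[0.07,-0.053,0],"jaw":1},
    {"angular":[0,0,0],"slide":[0.07,-0.053,0],"jaw":1},
    {"angular":[0,0,0],"slide":[0.07,-0.053,0],"jaw":1},
    {"angular":[0,0,0],"slide":[0.07,-0.053,0],"jaw":1},
    {"angular":[0,0,0],"slide":[0.07,-0.053,0],"jaw":1},
    {"angular":[0,0,0],"slide":[0,0,0],"jaw":1},
  ],
  newtons=15,
)

```text
time_s: 1.45
tool_pos: [0.4654, -0.2274, 0.1831]
tool_rot: [-180.0, -0.1, 26.4]
force: [0.7, -0.4, -0.6]
grip_width: 0.0868
grasp_force: 0.0
```

Call:
step_arm(
  rows=[
    {"angular":[0,0,0],"slide":[0.039,-0.03,0],"jaw":1},
    {"angular":[0,0,0],"slide":[0.039,-0.029,0],"jaw":1},
    {"angular":[0,0,0],"slide":[0,0,0],"jaw":1},
    {"angular":[0,0,0],"slide":[0,0,0],"jaw":1},
  ],
)

```text
time_s: 1.95
tool_pos: [0.4848, -0.1899, 0.1828]
tool_rot: [180.0, 0.1, 25.9]
force: [1.1, -0.6, -1.3]
grip_width: 0.0871
grasp_force: 0.0
```

Run:
```python
from h import *
o=env.get_obs();print(o['tool_pos'],o['tool_rot'],o['force'])
S=env.read_camera("side"); 
cv2.imwrite("pics/side1.png",cv2.resize(S[60:260,200:440,::-1],None,fx=2.5,fy=2.5))
```

```text
[ 0.48483075 -0.18989153  0.18278446] [1.79971553e+02 5.86660311e-02 2.58993535e+01] [ 1.14303879 -0.56003249 -1.32030041]
```

View pics/side1.png

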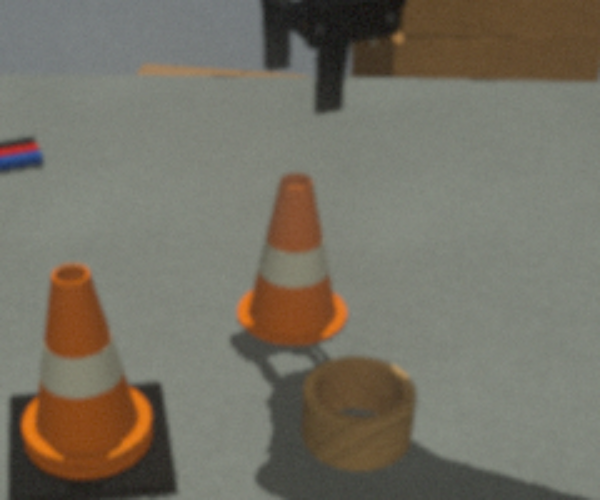

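The open fingers straddle the cone at about (295,180) in the crop, and the path down is clear. I'll correct a few mm and descend.

Call:
step_arm(
  rows=[
    {"angular":[0,0,0],"slide":[0.009,-0.009,0],"jaw":1},
    {"angular":[0,0,0],"slide":[0,0,0.03],"jaw":1},
    {"angular":[0,0,0],"slide":[0,0,0],"jaw":1},
    {"angular":[0,0,0],"slide":[0,0,0],"jaw":1},
  ],
)

```text
time_s: 2.5
tool_pos: [0.4874, -0.1823, 0.1676]
tool_rot: [-180.0, 0.0, 26.0]
force: [-0.3, 0.0, -0.3]
grip_width: 0.0873
grasp_force: 0.0
```

Run:
```python
from h import *
for k in range(4):
    o=env.get_obs();print(o['tool_pos'],o['tool_rot'],o['force']); T=env.read_camera("top")
cv2.imwrite("pics/top1.png",cv2.resize(T[150:330,300:500,::-1],None,fx=3,fy=3))
```

```text
[ 0.48743234 -0.18225472  0.16761126] [-1.79976464e+02  2.60114196e-02  2.59877184e+01] [-0.30030929  0.00302898 -0.27358981]
[ 0.48765249 -0.18231168  0.16792421] [1.79997611e+02 5.98144230e-03 2.59909509e+01] [ 0.53895841 -0.52513185 -0.44476203]
[ 0.48780616 -0.1823041   0.16808298] [ 1.79981009e+02 -7.54178762e-03  2.59953382e+01] [-0.11538995  0.34974355 -0.2001759 ]
[ 0.48786017 -0.18230037  0.16819191] [ 1.79976532e+02 -1.60494605e-02  2.59935090e+01] [-0.40251131  0.17117688 -0.29587388]
```

View pics/top1.png

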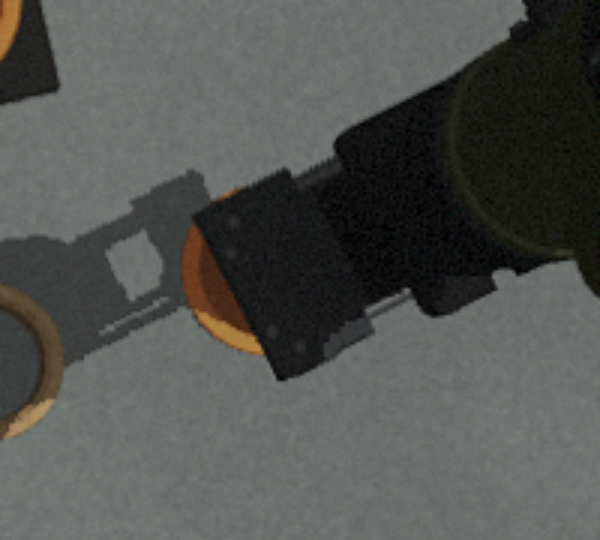

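The gripper covers the cone and is centred on it to about 1 mm. I'll descend 76 mm.

Call:
step_arm(
  rows=[
    {"angular":[0,0,0],"slide":[-0.001,0.002,0.04],"jaw":1},
    {"angular":[0,0,0],"slide":[0,0,0.04],"jaw":1},
    {"angular":[0,0,0],"slide":[0,0,0.04],"jaw":1},
    {"angular":[0,0,0],"slide":[0,0,0.032],"jaw":1},
    {"angular":[0,0,0],"slide":[0,0,0],"jaw":1},
    {"angular":[0,0,0],"slide":[0,0,0],"jaw":1},
    {"angular":[0,0,0],"slide":[0,0,0],"jaw":1},
  ],
)

```text
time_s: 3.58
tool_pos: [0.4884, -0.1836, 0.0929]
tool_rot: [179.9, -0.1, 26.0]
force: [0.6, 0.1, 1.0]
grip_width: 0.0865
grasp_force: 0.0
```

Call:
step_arm(
  rows=[
    {"angular":[0,0,0],"slide":[0,0,0],"jaw":0.6},
    {"angular":[0,0,0],"slide":[0,0,0],"jaw":0.5},
    {"angular":[0,0,0],"slide":[0,0,0],"jaw":0.4},
    {"angular":[0,0,0],"slide":[0,0,0],"jaw":0.3},
    {"angular":[0,0,0],"slide":[0,0,0],"jaw":0.2},
    {"angular":[0,0,0],"slide":[0,0,0],"jaw":0.2},
    {"angular":[0,0,0],"slide":[0,0,0],"jaw":0.2},
    {"angular":[0,0,0],"slide":[0,0,0],"jaw":0.2},
  ],
  newtons=15,
)

```text
time_s: 4.58
tool_pos: [0.4876, -0.1833, 0.0918]
tool_rot: [-180.0, 0.0, 26.0]
force: [0.0, -0.0, -1.9]
grip_width: 0.0297
grasp_force: 14.6
```

Run:
```python
from h import *
S=env.read_camera("side");T=env.read_camera("top")
a=cv2.resize(S[100:220,260:400,::-1],None,fx=4,fy=4);cv2.imwrite("pics/side2.png",a)
o=env.get_obs();print(o['tool_pos'],o['grip_width'],o['grasp_force'])
```

```text
[ 0.48755986 -0.18325109  0.09178919] 0.02974558638732495 14.620115510188043
```

View pics/side2.png

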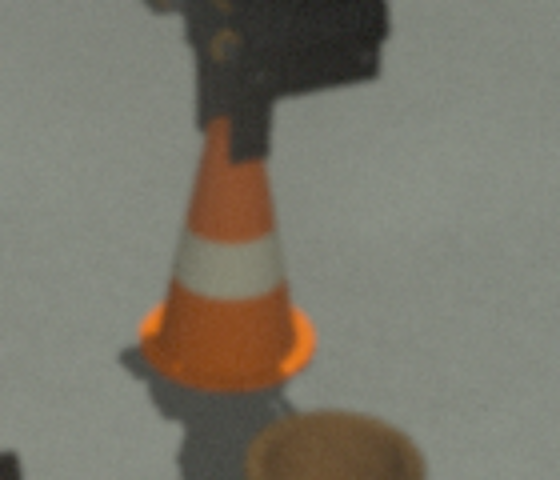

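The cone is upright and held between the fingers near its tip, at (235,130) in the crop. I'll lift it slowly.

Call:
step_arm(
  rows=[
    {"angular":[0,0,0],"slide":[0,0,0],"jaw":0.2},
    {"angular":[0,0,0],"slide":[0,0,-0.02],"jaw":0.2},
    {"angular":[0,0,0],"slide":[0,0,-0.03],"jaw":0.2},
    {"angular":[0,0,0],"slide":[0,0,-0.04],"jaw":0.2},
    {"angular":[0,0,0],"slide":[0,0,-0.04],"jaw":0.2},
    {"angular":[0,0,0],"slide":[0,0,0],"jaw":0.2},
    {"angular":[0,0,0],"slide":[0,0,0],"jaw":0.2},
  ],
  newtons=20,
)

```text
time_s: 5.55
tool_pos: [0.4874, -0.1832, 0.1568]
tool_rot: [180.0, 0.0, 26.0]
force: [-0.2, 0.2, -1.9]
grip_width: 0.0296
grasp_force: 19.5
```

Run:
```python
from h import *
o=env.get_obs();print(o['tool_pos'],o['force'],o['grip_width'],o['grasp_force'])
S=env.read_camera("side")
a=cv2.resize(S[70:250,200:400,::-1],None,fx=3,fy=3);cv2.imwrite("pics/side3.png",a)
```

```text
[ 0.48744498 -0.18322453  0.15677706] [-0.18001816  0.21735987 -1.86595283] 0.029614791715357157 19.499049216974527
```

View pics/side3.png

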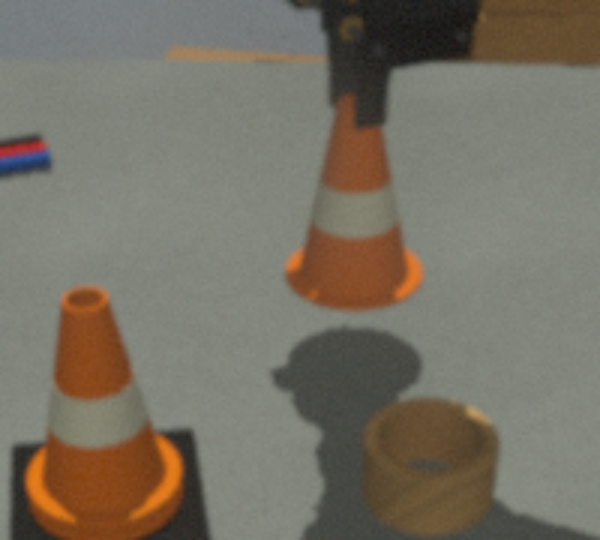

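The cone is off the table and upright; its flange is at (355,275) in the crop. I'll raise it further, then go across.

Call:
step_arm(
  rows=[
    {"angular":[0,0,0],"slide":[0,0,-0.04],"jaw":0.2},
    {"angular":[0,0,0],"slide":[0,0,-0.06],"jaw":0.2},
    {"angular":[0,0,0],"slide":[0,0,-0.06],"jaw":0.2},
    {"angular":[0,0,0],"slide":[0,0,-0.06],"jaw":0.2},
    {"angular":[0,0,0],"slide":[0,0,-0.04],"jaw":0.2},
    {"angular":[0,0,0],"slide":[0,0,-0.02],"jaw":0.2},
    {"angular":[0,0,0],"slide":[0,0,0],"jaw":0.2},
    {"angular":[0,0,0],"slide":[0,0,0],"jaw":0.2},
  ],
)

```text
time_s: 6.6
tool_pos: [0.4871, -0.1831, 0.2956]
tool_rot: [-179.9, 0.1, 26.0]
force: [0.1, 0.5, -1.4]
grip_width: 0.029
grasp_force: 19.5
```

Call:
step_arm(
  rows=[
    {"angular":[0,0,0],"slide":[0.02,-0.01,0],"jaw":0.2},
    {"angular":[0,0,0],"slide":[0.05,-0.024,0],"jaw":0.2},
    {"angular":[0,0,0],"slide":[0.06,-0.028,0],"jaw":0.2},
    {"angular":[0,0,0],"slide":[0.06,-0.028,0],"jaw":0.2},
    {"angular":[0,0,0],"slide":[0.06,-0.028,0],"jaw":0.2},
    {"angular":[0,0,0],"slide":[0.06,-0.028,0],"jaw":0.2},
    {"angular":[0,0,0],"slide":[0.06,-0.028,0],"jaw":0.2},
    {"angular":[0,0,0],"slide":[0.05,-0.024,0],"jaw":0.2},
    {"angular":[0,0,0],"slide":[0.03,-0.014,0],"jaw":0.2},
    {"angular":[0,0,0],"slide":[0.012,-0.005,0],"jaw":0.2},
  ],
)

```text
time_s: 7.85
tool_pos: [0.6479, 0.0167, 0.2963]
tool_rot: [-180.0, 0.0, 26.1]
force: [0.8, -0.1, -1.3]
grip_width: 0.0294
grasp_force: 19.5
```

Call:
step_arm(
  rows=[
    {"angular":[0,0,0],"slide":[0,0,0],"jaw":0.2},
    {"angular":[0,0,0],"slide":[0,0,0],"jaw":0.2},
    {"angular":[0,0,0],"slide":[0,0,0],"jaw":0.2},
    {"angular":[0,0,0],"slide":[0,0,0],"jaw":0.2},
    {"angular":[0,0,0],"slide":[0,0,0],"jaw":0.2},
  ],
)

```text
time_s: 8.48
tool_pos: [0.6476, 0.0153, 0.297]
tool_rot: [180.0, -0.0, 26.0]
force: [0.3, 0.1, -1.0]
grip_width: 0.0296
grasp_force: 19.5
```

Run:
```python
from h import *
o=env.get_obs();print(o['tool_pos'],o['tool_rot'],o['force'],o['grip_width'],o['grasp_force'])
S=env.read_camera("side");z=o['tool_pos'][2]-.092
p=proj("side",[[*o['tool_pos'][:2],z],[.6473,.0157,.03]]);print(p)
a=cv2.resize(S[30:270,130:370,::-1],None,fx=2.4,fy=2.4);cv2.imwrite("pics/side4.png",a)
T=env.read_camera("top")
b=circ("top",T,tuple(map(float,proj("top",[[*o['tool_pos'][:2],z]])[0])),z+.003,.052,(3,16));print(b)
```

```text
[0.6476375  0.01531486 0.29704007] [ 1.79986830e+02 -4.06104592e-04  2.59844417e+01] [ 0.30210769  0.13689177 -1.03970836] 0.02959834143186174 19.500743402168155
[[225.65011101 150.94817909]
 [234.37145098 227.4810852 ]]
(array([0.60589734, 0.01077133]), np.float64(0.33771929824561403))
```

View pics/side4.png

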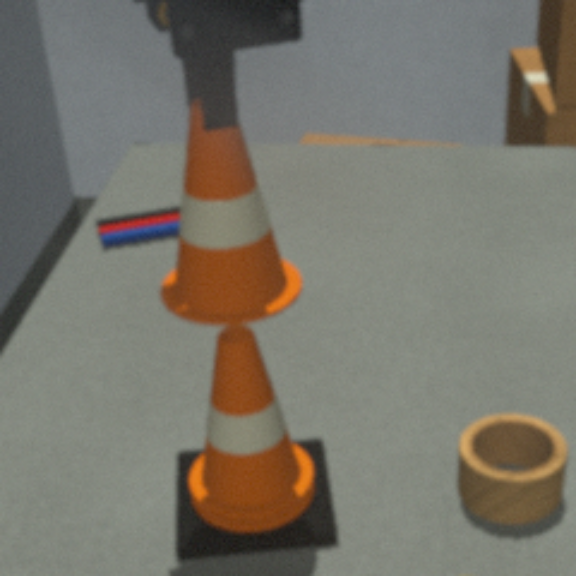

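The held cone is centred at (232,290) in the crop (predicted 230) and the stack at (252,480) (predicted 251). They are coaxial within about 1 mm, so I'll lower in stages.

Call:
step_arm(
  rows=[
    {"angular":[0,0,0],"slide":[0,0,0.02],"jaw":0.2},
    {"angular":[0,0,0],"slide":[0,0,0.03],"jaw":0.2},
    {"angular":[0,0,0],"slide":[0,0,0.03],"jaw":0.2},
    {"angular":[0,0,0],"slide":[0,0,0.03],"jaw":0.2},
    {"angular":[0,0,0],"slide":[0,0,0.03],"jaw":0.2},
    {"angular":[0,0,0],"slide":[0,0,0.03],"jaw":0.2},
    {"angular":[0,0,0],"slide":[0,0,0.02],"jaw":0.2},
    {"angular":[0,0,0],"slide":[0,0,0],"jaw":0.2},
    {"angular":[0,0,0],"slide":[0,0,0],"jaw":0.2},
  ],
)

```text
time_s: 9.7
tool_pos: [0.6481, 0.0156, 0.2026]
tool_rot: [180.0, -0.1, 26.0]
force: [-0.4, 0.3, -1.1]
grip_width: 0.0294
grasp_force: 19.5
```

Call:
step_arm(
  rows=[
    {"angular":[0,0,0],"slide":[0,0,0.02],"jaw":0.2},
    {"angular":[0,0,0],"slide":[0,0,0.02],"jaw":0.2},
    {"angular":[0,0,0],"slide":[0,0,0.02],"jaw":0.2},
    {"angular":[0,0,0],"slide":[0,0,0.02],"jaw":0.2},
    {"angular":[0,0,0],"slide":[0,0,0.014],"jaw":0.2},
    {"angular":[0,0,0],"slide":[0,0,0],"jaw":0.2},
    {"angular":[0,0,0],"slide":[0,0,0],"jaw":0.2},
    {"angular":[0,0,0],"slide":[0,0,0],"jaw":0.2},
  ],
)

```text
time_s: 10.7
tool_pos: [0.6481, 0.0155, 0.1555]
tool_rot: [180.0, -0.0, 26.0]
force: [0.6, -0.3, -1.2]
grip_width: 0.0296
grasp_force: 19.5
```

Call:
step_arm(
  rows=[
    {"angular":[0,0,0],"slide":[0,0,0.01],"jaw":0.2},
    {"angular":[0,0,0],"slide":[0,0,0.01],"jaw":0.2},
    {"angular":[0,0,0],"slide":[0,0,0.006],"jaw":0.2},
    {"angular":[0,0,0],"slide":[0,0,0],"jaw":0.2},
    {"angular":[0,0,0],"slide":[0,0,0],"jaw":0.2},
    {"angular":[0,0,0],"slide":[0,0,0],"jaw":0.2},
  ],
)

```text
time_s: 11.45
tool_pos: [0.6479, 0.0155, 0.1422]
tool_rot: [180.0, -0.0, 26.0]
force: [0.5, 0.4, -0.3]
grip_width: 0.0291
grasp_force: 19.5
```

Call:
step_arm(
  rows=[
    {"angular":[0,0,0],"slide":[0,0,0.003],"jaw":0.2},
    {"angular":[0,0,0],"slide":[0,0,0],"jaw":0.2},
    {"angular":[0,0,0],"slide":[0,0,0],"jaw":0.2},
    {"angular":[0,0,0],"slide":[0,0,0],"jaw":0.2},
  ],
)

```text
time_s: 11.95
tool_pos: [0.6478, 0.0155, 0.1405]
tool_rot: [180.0, -0.0, 26.0]
force: [0.4, 0.2, -1.0]
grip_width: 0.0293
grasp_force: 19.5
```

Call:
step_arm(
  rows=[
    {"angular":[0,0,0],"slide":[0,0,0.003],"jaw":0.2},
    {"angular":[0,0,0],"slide":[0,0,0],"jaw":0.2},
    {"angular":[0,0,0],"slide":[0,0,0],"jaw":0.2},
    {"angular":[0,0,0],"slide":[0,0,0],"jaw":0.2},
  ],
)

```text
time_s: 12.45
tool_pos: [0.6477, 0.0156, 0.1389]
tool_rot: [-180.0, 0.0, 26.0]
force: [-0.2, -0.2, -0.5]
grip_width: 0.0296
grasp_force: 19.5
```

Call:
step_arm(
  rows=[
    {"angular":[0,0,0],"slide":[0,0,0.003],"jaw":0.2},
    {"angular":[0,0,0],"slide":[0,0,0],"jaw":0.2},
    {"angular":[0,0,0],"slide":[0,0,0],"jaw":0.2},
    {"angular":[0,0,0],"slide":[0,0,0],"jaw":0.2},
  ],
)

```text
time_s: 12.95
tool_pos: [0.6478, 0.0157, 0.1374]
tool_rot: [-180.0, -0.0, 26.0]
force: [1.8, 0.5, -2.2]
grip_width: 0.0294
grasp_force: 19.5
```

The underside is at about 45.6 mm, which is resting height. I'll release.

Call:
step_arm(
  rows=[
    {"angular":[0,0,0],"slide":[0,0,0],"jaw":0.4},
    {"angular":[0,0,0],"slide":[0,0,0],"jaw":0.5},
    {"angular":[0,0,0],"slide":[0,0,0],"jaw":0.7},
    {"angular":[0,0,0],"slide":[0,0,0],"jaw":1},
    {"angular":[0,0,0],"slide":[0,0,0],"jaw":1},
    {"angular":[0,0,0],"slide":[0,0,0],"jaw":1},
    {"angular":[0,0,0],"slide":[0,0,0],"jaw":1},
    {"angular":[0,0,0],"slide":[0,0,0],"jaw":1},
  ],
)

```text
time_s: 13.95
tool_pos: [0.6477, 0.0155, 0.1374]
tool_rot: [180.0, 0.0, 26.0]
force: [0.2, -1.2, -0.6]
grip_width: 0.0861
grasp_force: 0.0
```

Call:
step_arm(
  rows=[
    {"angular":[0,0,0],"slide":[0,0,-0.02],"jaw":1},
    {"angular":[0,0,0],"slide":[0,0,-0.04],"jaw":1},
    {"angular":[0,0,0],"slide":[0,0,-0.06],"jaw":1},
    {"angular":[0,0,0],"slide":[0,0,-0.06],"jaw":1},
    {"angular":[0,0,0],"slide":[0,0,-0.06],"jaw":1},
    {"angular":[0,0,0],"slide":[0,0,-0.04],"jaw":1},
    {"angular":[0,0,0],"slide":[0,0,0],"jaw":1},
    {"angular":[0,0,0],"slide":[0,0,0],"jaw":1},
    {"angular":[0,0,0],"slide":[0,0,0],"jaw":1},
  ],
)

```text
time_s: 15.08
tool_pos: [0.6472, 0.0153, 0.2763]
tool_rot: [-180.0, 0.1, 26.0]
force: [-0.5, 0.3, -0.2]
grip_width: 0.0874
grasp_force: 0.0
```

Run:
```python
from h import *
o=env.get_obs();print(o['tool_pos'],o['force'],o['grip_width'])
S=env.read_camera("side")
print("tip exp",proj("side",[[.6475,.0156,.185],[.6475,.0156,.048]]))
a=cv2.resize(S[30:270,130:370,::-1],None,fx=2.4,fy=2.4);cv2.imwrite("pics/side5.png",a)
```

```text
[0.64718243 0.01534323 0.27633539] [-0.5365888   0.29216616 -0.24948713] 0.08741433313301675
tip exp [[226.78529492 160.80007943]
 [233.48573633 220.43943366]]
```

View pics/side5.png

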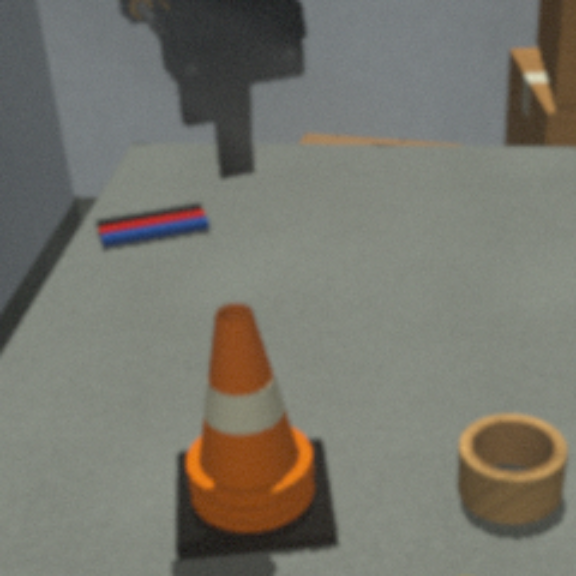

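The cone is nested upright. Its tip is at (235,310) in the crop (expected (232,314)), the flanges are stacked evenly, the base and tape have not moved, and the gripper is clear.

```bash
python3 -c "
from cell import env
print(env.sign_off())"
```

```text
the job is handed in; nothing more can be done
None
```

The orange cone is nested upright on the stack and released, with the gripper clear at about 15 s; the job is handed in, but sign-off returned no verdict.

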